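# Tuck the head flashing under the shingles and hold it flat

### The arm

A 6-joint arm with a two-finger parallel gripper is mounted at the origin on the work surface. World frame = base frame: x ahead of the robot, y to its left, z up, the work surface at z = 0. Lengths are in m, angles in rad, forces in N, time in s.
With the tool pointing down it reaches from about 0.35 to 0.95 m from the base axis. Payload 17.4 kg.
Tool frame: the origin (TCP) lies between the finger pads; the fingertips stand 11 mm ahead of it and the grasp point (between the pads) lies 8 mm behind it (arm.tip_extent is the distance from the TCP to the fingertips, in m); z points along the fingers, y is the line along which they close (so a half turn about z gives the same grasp; the last joint's range is limited). The gripper opens to 93 mm and grips with 3 to 60 N. Pads are 15 mm wide; open, the fingers measure 128 mm over their backs; the gripper's body (75 mm by 188 mm) begins 65 mm behind the grasp point.
Start: joints at [1.119, 0.116, 1.442, -0, 1.584, -0.038], TCP at [0.271, 0.618, 0.23] pointing down, gripper open.
Joint ranges: [-2.83, 2.83], [-0.83, 2.19], [0.07, 2.5], [-1.14, 4.28], [0.01, 3], [-2.97, 2.97]. Speed limits (rad/s): [1.89, 1.89, 2.22, 3.14, 3.14, 3.14].

### API

Orientations are given as a rotation vector (axis times angle).
In Python, from rig import monitor, vision, ticket, arm gives the robot as it stands.
- The arm moves only by the shell command python3 -m creep 'ROWS' [FORCE]. ROWS is text: rows parted by semicolons, each of 7 numbers parted by spaces: the shift along the tool's x, y, z in mm, then the turn, a rotation vector about the tool's x, y, z in degrees, then the finger opening in mm, from 0 to 93. In form: dx dy dz wx wy wz grip; .... A call has 1 to 10 rows; each row is the pose to reach, as a shift and turn from the pose commanded when the call began, along the tool's axes at that moment; what a row does not reach only later rows make up. A row lasts 1/8 s, in which the tool goes at most 62.5 mm and 10.7 degrees, less where a joint would pass 70% of its speed; a pose out of reach is approached as far as the arm can. A call with a gripper value outside its range is refused whole. The fingers move at their own pace and stop on an object; FORCE is the grip in N (left out, the last holds). Time passes only in rows, so rows that repeat a pose let the fingers close. It gives the time, the measured TCP pose, the force, the opening and the grip force at its end, in the units of the state.
- monitor.get_obs(): the state, without advancing time (a new reading comes with each control period).
- vision.camera(name): name is "scene" or "top"; returns a dict with "pixels" (384x512x3 uint8, blue, green, red), "z_map" (384x512 float32, m along the optical axis (not along the pixel's ray), 0 where there is no reading), "mtx" (3x3 intrinsics, pixels), "k1" (the pictures are not rectified: a ray, as slopes to the right and down, at radius r is drawn at 1 + k1 r^2 times it, then the intrinsics apply), "R" (3x3) and "t" (3): a world point X has camera coordinates R X + t. Camera axes: x right, y down, z forward; pixel columns grow to the right and rows downward; lengths in m; the calibration is good to about 2 mm. A picture is of the moment at which its call begins.
- ticket.close_job(): hands the job in; it is judged then, once.
The state is a dict: "t": time; "joint_pos": joint angles; "joint_vel": joint speeds; "joint_efforts": joint torques, N m; "tcp_pos": TCP position; "eef_rot": TCP orientation; "force": force on the tool from outside, world axes, zero at the start; "moment": the same for the moment, N m; "finger_gap": finger opening in m; "finger_force": force on a finger pad.
Only numpy, scipy, OpenCV 4.12 (cv2) and the standard library are available. Lean on these libraries where they do the work, as an engineer would, in place of code of your own. Each camera call takes 0.05 s, during which the arm holds its last target. There are 200 camera calls.

### The job

Pick up the long folded aluminium flashing from the bench with a light grip, so as not to dent it, and ease the free edge of its flat flange under the lower edges of the bottom shingles on the wall panel, without lifting or ramming the shingles. It belongs square to the shingles' edges and centred above the round duct hole, with at least 30 mm of it tucked under along its whole length. Finish while still holding it there, pressing the flange flat on the plywood with a light, steady push, ready for nailing, and leave the hammer, nail tin, tape measure and spare shingle alone.

Things in the scene. Friction and masses are not known exactly. Their poses are not given: they have to be found in the camera images.
- flashing: the loose head flashing, bare 2 mm aluminium sheet, 190 g, 220 mm long (along y), lying flange down. Flat flange x = 0 to 90 mm, underside z = 0; upright web x = 0 to 2 mm, up to z = 40 mm, with a boxed drip fold along its top (see drip_fold). Origin: underside at the foot of the web, mid-length; x points from the web to the free edge of the flange (the edge to tuck), z up
- drip_fold (a point): top of the flashing's drip fold, middle of its length and width (x = -8, z = 40 mm in the flashing's frame). The fold is 20 mm wide in x: web on the +x side, a front lip from z = 28 to 40 mm on the -x side. Place to grip from above, one finger on the lip, one on the web; tips may reach down to z = 5 mm. 20 to 40 N of grip holds it; over 60 N on each side dents it
- edge_left (a point): point on the flashing: left (+y) end of the free edge of the flange, on its underside
- edge_right (a point): point on the flashing: right (-y) end of the free edge of the flange, on its underside
- panel: wall panel, 380 mm along x by 320 mm along y, screwed down flat on the bench: plywood board on two battens, its bare upper face 47 mm above the bench. Origin: at bench height under its centre; +x points up the wall, away from the robot. The far part (x above 20 mm) carries the shingles, the near part is bare plywood with the duct hole
- duct_hole (a point): centre of the round duct hole (105 mm across), on the upper face of the board, at x = -110 mm, y = 0 in the panel's frame
- cladding: the wood shingles on the panel. Origin: on the board's upper face under the middle of the butt line, the row of free lower edges of the three bottom shingles; x points in under the shingles, y left along the butts. At the butts the shingles' underside is 9 mm above the board, an open slot 50 mm deep (7.5 mm high at its end, the undercourse). Shingle tops: 19 mm up, 27 mm beyond x = 105 mm
- shingle_left (a joint): lift of the left (+y) shingle of the bottom course, 92 mm wide: angle about its nail line, 130 mm behind its butt, rad; 0 = lying down as nailed, grows as its butt is lifted (0.01 rad = 1.3 mm at the butt). It springs back down; 1 to 2 N under the butt lifts it 3 mm
- shingle_mid (a joint): the same for the middle shingle, 128 mm wide
- shingle_right (a joint): the same for the right (-y) shingle, 92 mm wide
- hammer: claw hammer lying on the bench, about 300 mm long; leave alone
- nail_tin: open steel tin of nails, 72 mm across, 65 mm tall; leave alone. Origin: centre of its underside
- tape: tape measure standing on the bench, 68 x 36 x 64 mm; leave alone. Origin: centre of its underside
- spare_shingle: loose spare shingle lying on the bench, 300 x 100 x 9 mm; leave alone. Origin: centre of its underside
Mind the look-alikes: they are no part of the job. There is more than one size of the flashing; the one meant has the size given above.

How it is judged:
By the outcome, as a careful person would: the job done as asked, in the order asked, and still so for the second after the job is handed in, while the arm keeps its last pose, push and grip.
It also fails if it takes over 38 s, if anything falls off the work surface, if the arm or the gripper's body presses on something with over 40 N, if the wrist force passes 120 N, or if a joint passes its speed limit or range.

## Working session

There is one attempt and no reset: what is moved stays moved. The work goes in short steps, Python scripts to look and compute and a shell command to move; the robot and the scene stay as the last step left them, time stands still between calls to the robot, and variables do not carry over. Pictures are saved under pics/ and viewed, at most 10 in all, crops included, and the job is handed in when it is done.

```bash
ls && mkdir -p pics && python3 - <<'E'
from rig import monitor, vision, ticket, arm
import cv2, numpy as np
o=monitor.get_obs()
for k,v in o.items(): print(k,np.round(v,4))
print(arm.tip_extent)
for n in("top","scene"):
    c=vision.camera(n); np.savez(f"pics/{n}0.npz",**c); cv2.imwrite(f"pics/{n}0.png",cv2.resize(c["pixels"],(800,600),interpolation=cv2.INTER_CUBIC))
    print(n,c["mtx"],c["k1"],c["R"],c["t"])
E
```

```text
pics
t 0.0
joint_pos [ 1.1192  0.1165  1.4422 -0.      1.584  -0.0378]
joint_vel [-0.0019  0.001   0.0009 -0.0007 -0.0001 -0.0009]
joint_efforts [ 7.00000e-04 -7.21297e+01 -6.22593e+01  7.79000e-02  2.41000e-02
 -1.00000e-04]
tcp_pos [0.2713 0.6179 0.2289]
eef_rot [-6.4530e-01 -3.0743e+00  1.7000e-03]
force [-1.0837  0.1176  0.3206]
moment [ 0.0367 -0.0236 -0.0071]
finger_force 0.0
finger_gap 0.0928
0.011
top [[418.32560059   0.         255.09692382]
 [  0.         418.32560059 198.52151938]
 [  0.           0.           1.        ]] -0.10494520943014624 [[-0.06387257 -0.99795213 -0.0034412 ]
 [-0.97647949  0.06320906 -0.20613691]
 [ 0.20593228 -0.00980623 -0.97851711]] [-0.02381363  0.52757683  1.48512593]
scene [[356.35367071   0.         255.50971592]
 [  0.         356.35367071 189.70324506]
 [  0.           0.           1.        ]] -0.008437247499603796 [[-0.26863881  0.96323941  0.00173835]
 [ 0.82301223  0.23046764 -0.51916813]
 [-0.50048383 -0.13803802 -0.85467037]] [ 0.19073514 -0.39839157  1.50619669]
```

View pics/top0.png

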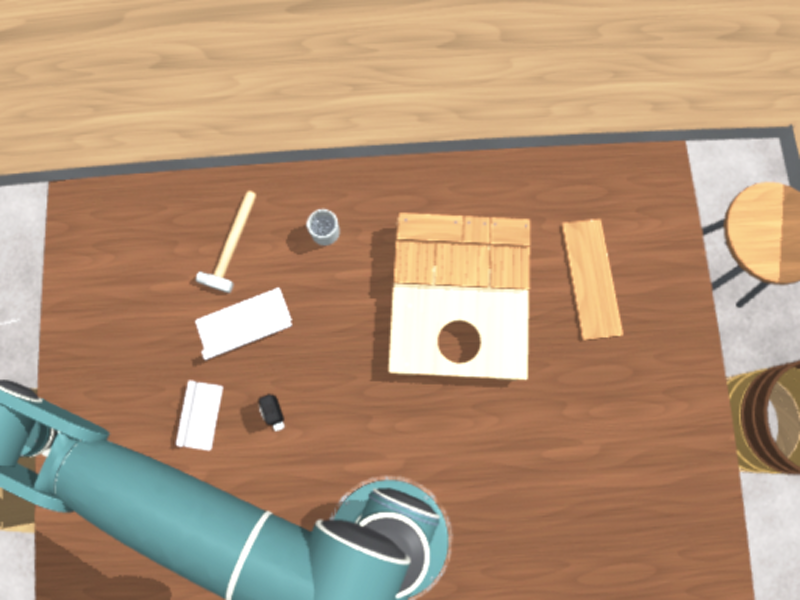

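View pics/scene0.png

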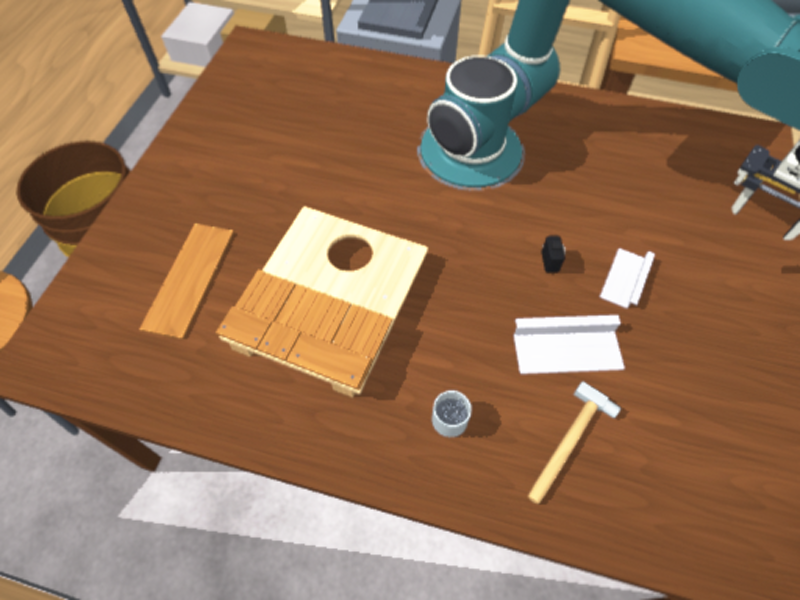

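The top view shows the long flashing at about (245,322), with its web and fold on the lower (robot) side. The short look-alike is at (200,415), the panel at (460,295) with its hole at (460,341), and the butt line near row 288. The scene view agrees, with the flashing's fold at (515–620,323).

```bash
cat > h.py <<'E'
import numpy as np, cv2
from rig import vision, monitor
from scipy.spatial.transform import Rotation as Rot
def cam(n): return vision.camera(n)
def rays(c,uv):
    uv=np.float64(uv).reshape(-1,1,2)
    d=cv2.undistortPoints(uv,c["mtx"],np.array([float(c["k1"]),0,0,0])).reshape(-1,2)
    return np.c_[d,np.ones(len(d))]
def centre(c): return -c["R"].T@c["t"]
def on_plane(c,uv,z):
    d=rays(c,uv)@c["R"]; o=centre(c); return o+d*((z-o[2])/d[:,2])[:,None]
def cloud(c):
    h,w=c["z_map"].shape; v,u=np.mgrid[:h,:w]; 
    p=rays(c,np.stack([u,v],-1))*c["z_map"].reshape(-1,1)
    X=(p-c["t"])@c["R"]; X[c["z_map"].ravel()==0]=np.nan; return X.reshape(h,w,3)
def proj(c,X): return cv2.projectPoints(np.float64(X).reshape(-1,1,3),cv2.Rodrigues(c["R"])[0],c["t"],c["mtx"],np.array([float(c["k1"]),0,0,0]))[0].reshape(-1,2)
E
python3 - <<'E'
from h import *
for n in("top","scene"):
    c=dict(np.load(f"pics/{n}0.npz")); print(n,"centre",centre(c).round(3)); X=cloud(c)
    hsv=cv2.cvtColor(c["pixels"],cv2.COLOR_BGR2HSV)
    white=((hsv[...,1]<40)&(hsv[...,2]>150)).astype(np.uint8)
    white[(np.nan_to_num(X[...,2],nan=-1)<-.02)|(np.nan_to_num(X[...,2])>.1)]=0
    k,l,s,cc=cv2.connectedComponentsWithStats(white)
    for i in range(1,k):
        if s[i,4]<150: continue
        P=X[l==i]; P=P[np.isfinite(P[:,0])]
        lo=P[(P[:,2]<.012)]; hi=P[P[:,2]>.033]
        print(i,s[i],P.mean(0).round(3), 'lowz',np.median(lo[:,2]).round(4) if len(lo) else 0,'hiz',np.median(hi[:,2]).round(4) if len(hi) else 0)
        for nm,Q in(("all",P),("lo",lo),("hi",hi)):
            if len(Q)>10:
                r=cv2.minAreaRect(Q[:,:2].astype(np.float32)); print(nm,len(Q),np.round(r[0],4),np.round(r[1],4),round(r[2],2))
        # contour outline of the mask
        cn=max(cv2.findContours((l==i).astype(np.uint8),0,2)[0],key=cv2.contourArea)
        print("quad",cv2.approxPolyDP(cn,4,True).reshape(-1,2).tolist())
    # plywood
    pw=((hsv[...,0]>15)&(hsv[...,0]<40)&(hsv[...,1]<90)&(hsv[...,2]>200)&(abs(X[...,2]-.047)<.008)).astype(np.uint8)
    k,l,s,cc=cv2.connectedComponentsWithStats(pw); i=1+s[1:,4].argmax(); print("ply",s[i],np.nanmedian(X[l==i][:,2]).round(4))
    cs,hi=cv2.findContours((l==i).astype(np.uint8),cv2.RETR_CCOMP,2)
    for q in cs:
        if len(q)<30: continue
        W=on_plane(c,q.reshape(-1,2),.047)[:,:2].astype(np.float32)
        print("contour",len(q),"rect",cv2.minAreaRect(W),"circ",cv2.minEnclosingCircle(W)); print(on_plane(c,cv2.approxPolyDP(q,4,True).reshape(-1,2),.047).round(4).tolist(),cv2.approxPolyDP(q,4,True).reshape(-1,2).tolist())
    sh=(abs(X[...,2]-.067)<.006)|(abs(X[...,2]-.074)<.006); sh&=(X[...,0]>.3)&(abs(X[...,1])<.25)
    Q=X[sh]; print("shingle", len(Q), cv2.minAreaRect(Q[:,:2].astype(np.float32)))
E
```

```text
top centre [ 0.208 -0.043  1.562]
2 [196 134  21  21 200] [0.749 0.116 0.045] lowz 0.0025 hiz 0.0556
all 200 [0.7497 0.117 ] [0.0736 0.0774] 11.99
hi 148 [0.7496 0.1129] [0.0705 0.0724] 89.89
quad [[201, 135], [198, 149], [213, 154], [214, 138]]
14 [125 173  24  14 180] [0.635 0.388 0.024] lowz 0.0058 hiz 0.0336
all 180 [0.6452 0.3934] [0.0989 0.0421] 66.89
lo 18 [0.6411 0.3965] [0.0964 0.031 ] 66.98
quad [[148, 183], [141, 173], [125, 178]]
15 [ 250  183   88   60 4125] [ 0.47  -0.198  0.047] lowz 0.0023 hiz 0.0478
all 4125 [ 0.4689 -0.201 ] [0.3292 0.2106] 83.32
lo 32 [ 0.4842 -0.2006] [0.3359 0.1574] 79.45
hi 4093 [ 0.4691 -0.1977] [0.3195 0.2106] 83.42
quad [[252, 184], [250, 237], [336, 242], [337, 186]]
16 [ 125  184   62   46 1559] [0.528 0.323 0.011] lowz 0.0025 hiz 0.0408
all 1559 [0.5266 0.3276] [0.1147 0.2346] 17.73
lo 1197 [0.53   0.3287] [0.1074 0.2346] 17.73
hi 337 [0.4851 0.3078] [0.022  0.2194] 18.38
quad [[179, 185], [126, 204], [130, 229], [186, 208]]
19 [113 244  30  44 952] [0.311 0.434 0.007] lowz 0.002 hiz 0.0342
all 952 [0.3116 0.4363] [0.089  0.1562] 78.55
lo 
[... 2696 characters left out ...]
211) circ ((0.46272480487823486, -0.19327792525291443), 0.18715201318264008)
[[0.3446, -0.3384, 0.047], [0.5437, -0.3601, 0.047], [0.5808, -0.0482, 0.047], [0.3839, -0.0296, 0.047]] [[195, 132], [169, 173], [252, 203], [272, 158]]
contour 42 rect ((0.44527244567871094, -0.19320257008075714), (0.10779538005590439, 0.10712398588657379), 67.14187622070312) circ ((0.44422024488449097, -0.19249571859836578), 0.05612253025174141)
[[0.3947, -0.2186, 0.047], [0.4242, -0.141, 0.047], [0.494, -0.1671, 0.047], [0.4706, -0.2418, 0.047]] [[221, 149], [239, 160], [226, 174], [208, 164]]
shingle 2959 ((0.5213885307312012, -0.007340133190155029), (0.46585196256637573, 0.4952925145626068), 83.18263244628906)
```

```bash
cat >> h.py <<'E'
def delta(xyz,yaw_y):
    "shift mm and turn deg in tool axes to put TCP at xyz, tool down, tool y at yaw_y deg"
    o=monitor.get_obs(); R=Rot.from_rotvec(o["eef_rot"]); a=np.radians(yaw_y)
    y=np.array([np.cos(a),np.sin(a),0]); z=np.array([0,0,-1.]); T=Rot.from_matrix(np.c_[np.cross(y,z),y,z])
    return np.round(R.inv().apply(np.array(xyz)-o["tcp_pos"])*1e3,1), np.round((R.inv()*T).as_rotvec(degrees=True),2)
E
python3 - <<'E'
from h import *
A=[]
for n in("top","scene"):
    c=dict(np.load(f"pics/{n}0.npz")); X=cloud(c); P=X.reshape(-1,3)
    Q=P[(abs(P[:,2]-.0405)<.006)&(np.hypot(P[:,0]-.485,P[:,1]-.308)<.125)]
    v=np.linalg.svd(Q[:,:2]-Q[:,:2].mean(0))[2][0]; ang=np.degrees(np.arctan2(v[1],v[0]))%180-90
    e=(Q[:,:2]-Q[:,:2].mean(0))@v; m=Q[:,:2].mean(0)+v*(e.max()+e.min())/2
    print(n,len(Q),Q.mean(0).round(4),m.round(4),ang.round(2),np.ptp(e).round(4))
    T=P[(P[:,2]>.05)&(P[:,2]<.075)&(np.hypot(P[:,0]-.33,P[:,1]-.3)<.1)]
    print("tape",len(T),T.mean(0).round(3) if len(T) else 0)
print(delta([.4855,.3085,.12],18.05)); print(delta([.4855,.3085,.023],18.05))
E
```

```text
top 308 [0.4849 0.3069 0.0407] [0.4847 0.3076] 18.32 0.2194
tape 192 [0.311 0.253 0.063]
scene 403 [0.4863 0.3104 0.0405] [0.4866 0.3094] 17.96 0.2206
tape 180 [0.32  0.255 0.063]
(array([-320.5, -197. ,  109.2]), array([-6.000e-02,  2.000e-02,  4.824e+01]))
(array([-320.5, -196.9,  206.2]), array([-6.000e-02,  2.000e-02,  4.824e+01]))
```

```bash
python3 -m creep '-40 -25 10 0 0 6 60; -90 -55 30 0 0 14 55; -140 -86 45 0 0 22 50; -190 -117 60 0 0 30 50; -240 -148 75 0 0 38 50; -285 -175 90 0 0 44 50; -310 -190 105 0 0 47 50; -320.5 -197 109 0 0 48.2 50; -320.5 -197 109 0 0 48.2 50; -320.5 -197 109 0 0 48.2 50' 30 && python3 - <<'E'
from h import *
c=cam("scene"); cv2.imwrite("pics/s1.png",cv2.resize(c["pixels"][130:300,250:480],None,fx=3,fy=3))
print(delta([.4855,.3085,.023],18.1),monitor.get_obs()["force"])
E
```

```text
t: 1.35
tcp_pos: [0.4853, 0.3098, 0.1213]
eef_rot: [1.842, 2.545, 0.001]
force: [0.6, 0.2, 0.2]
finger_gap: 0.0502
finger_force: 0.0
(array([-1.4, -0.3, 98.2]), array([ 0.04, -0.02,  0.09])) [ 1.10401064 -0.02720901 -0.54507356]
```

```bash
python3 -m creep '-0.8 0 30 0 0 0 50; -0.8 0 60 0 0 0 50; -0.8 0 80 0 0 0 50; -0.8 0 92 0 0 0 50; -0.8 0 98 0 0 0 50; -0.8 0 98 0 0 0 50; -0.8 0 98 0 0 0 35; -0.8 0 98 0 0 0 25; -0.8 0 98 0 0 0 10; -0.8 0 98 0 0 0 10' 30 && python3 - <<'E'
from h import *
c=cam("scene"); cv2.imwrite("pics/s2.png",cv2.resize(c["pixels"][130:300,250:480],None,fx=3,fy=3))
o=monitor.get_obs(); print(o["force"],o["moment"],o["finger_gap"],o["finger_force"])
E
```

```text
t: 2.65
tcp_pos: [0.486, 0.308, 0.0229]
eef_rot: [1.845, 2.543, 0.0]
force: [-1.0, -0.4, 2.0]
finger_gap: 0.0199
finger_force: 30.0
[-1.29119991 -0.61002422  1.91924103] [-0.02426873 -0.02603939 -0.00497286] 0.019994025008075417 30.00011198222637
```

View pics/s2.png

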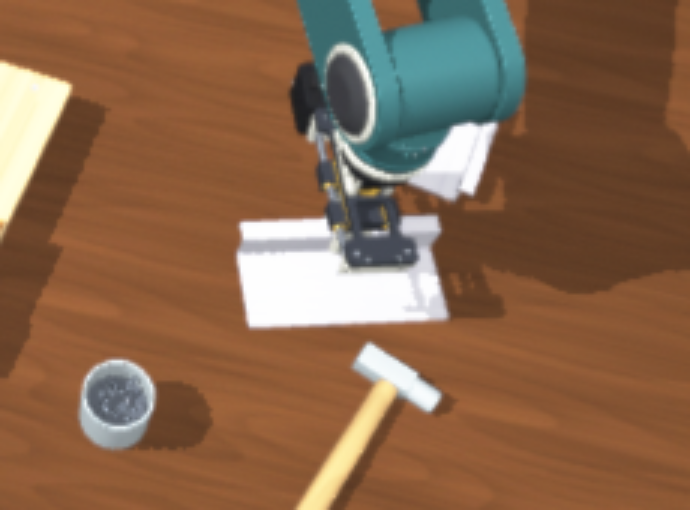

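The image shows the fingers astride the middle of the fold, with the flashing square in the grip and nothing else touched (gap 20 mm, 30 N).

```bash
python3 -m creep '0 0 -10 0 0 0 10; 0 0 -35 0 0 0 10; 0 0 -70 0 0 0 10; 0 0 -110 0 0 0 10; 0 0 -137 0 0 0 10; 0 0 -137 0 0 0 10' 30 && python3 - <<'E'
from h import *
print(delta([.4557,-.1951,.12],-6.65),delta([.4557,-.1951,.16],-6.65))
o=monitor.get_obs(); print(o["force"],o["moment"],o["joint_pos"])
E
```

```text
t: 3.45
tcp_pos: [0.4865, 0.3084, 0.1619]
eef_rot: [1.844, 2.542, 0.005]
force: [-0.1, 0.1, -3.1]
finger_gap: 0.02
finger_force: 30.0
(array([-469.1, -185.8,   41. ]), array([ 0.19, -0.08, 24.75])) (array([-469. , -185.7,    1. ]), array([ 0.19, -0.08, 24.75]))
[-0.0612862   0.1447294  -3.07533737] [-0.0088657   0.10077258  0.02962015] [ 5.20694783e-01 -7.55009343e-02  1.74591388e+00 -3.92460151e-06
  1.46766679e+00  2.04877231e-01]
```

```bash
python3 -m creep '-19 -7 0 0 0 1 10; -61 -24 0 0 0 3.2 10; -117 -46 0 0 0 6.2 10; -173 -68 0 0 0 9.1 10; -230 -91 0 0 0 12.1 10; -286 -113 0 0 0 15 10; -342 -135 0 0 0 18 10; -398 -158 0 0 0 21 10; -445 -176 0 0 0 23.5 10; -469 -186 1 0 0 24.7 10' 30 && python3 -m creep '0 0 10 0 0 0 10; 0 0 30 0 0 0 10; 0 0 45 0 0 0 10; 0 0 45 0 0 0 10; 0 0 45 0 0 0 10' 30 && python3 - <<'E'
from h import *
for n in("top","scene"):
    c=cam(n); np.savez(f"pics/{n}3.npz",**c)
    u0,v0=proj(c,[.5,-.2,.06])[0].astype(int); cr=c["pixels"][v0-75:v0+75,u0-100:u0+100]; cv2.imwrite(f"pics/{n}3.png",cv2.resize(cr,(800,600),interpolation=cv2.INTER_CUBIC)); print(n,u0-100,v0-75,cr.shape)
print(delta([.4557,-.1951,.115],-6.65)); o=monitor.get_obs(); print(o["tcp_pos"],o["force"],o["finger_gap"])
E
```

```text
t: 4.7
tcp_pos: [0.453, -0.1981, 0.157]
eef_rot: [-2.349, -2.084, 0.002]
force: [0.7, 0.5, -1.8]
finger_gap: 0.02
finger_force: 30.0
t: 5.32
tcp_pos: [0.455, -0.1952, 0.114]
eef_rot: [2.345, 2.09, 0.0]
force: [0.1, -1.0, -2.0]
finger_gap: 0.02
finger_force: 30.0
top 194 127 (150, 200, 3)
scene 116 96 (150, 200, 3)
(array([ 0.4,  0.6, -0.7]), array([0.05, 0.02, 0.07]))
[ 0.45508889 -0.19547326  0.11430148] [-0.10513614  0.07176375 -0.98759619] 0.019681722228348773
```

View pics/top3.png

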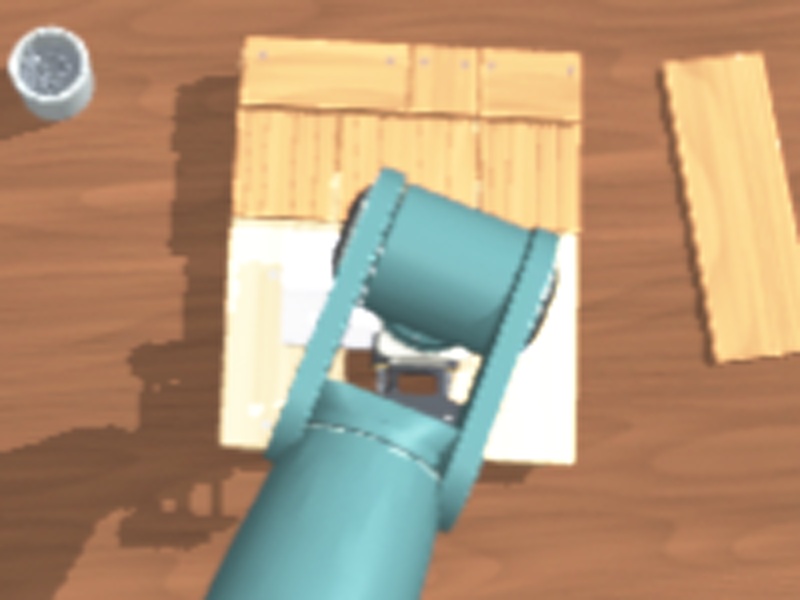

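View pics/scene3.png

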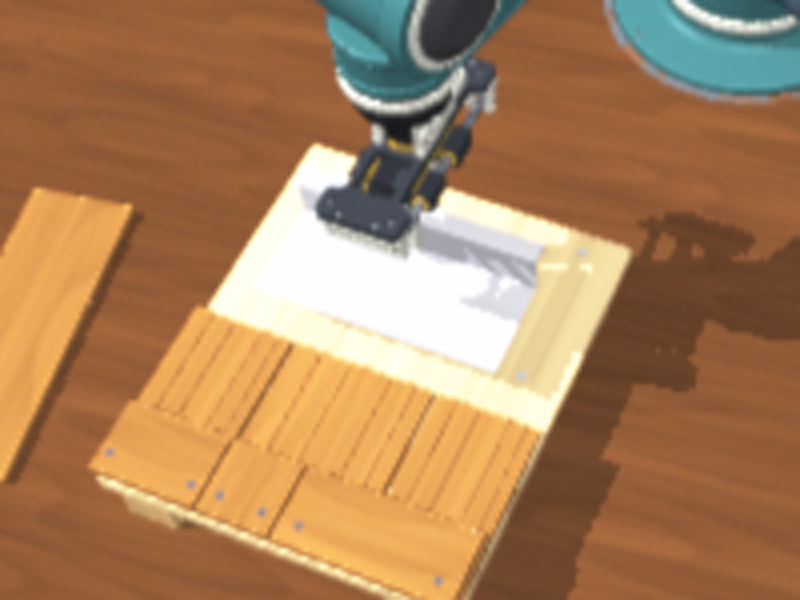

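Both views show the flashing held level over the bare plywood, with its free edge facing the butts. In the scene crop the free edge runs (255,290)–(500,370) and the butt edge runs (200,308)–(545,430).

```bash
cat >> h.py <<'E'
YAW=-6.65; A=np.radians(YAW); PX=np.array([np.cos(A),np.sin(A)]); PY=np.array([-np.sin(A),np.cos(A)]); B=np.array([.5729,-.2088])
def clad(P): d=np.asarray(P)[...,:2]-B; return np.stack([d@PX,d@PY],-1)*1e3
E
python3 - <<'E'
from h import *
c=dict(np.load("pics/scene3.npz")); X=cloud(c); C=clad(X); z=X[...,2]
o=monitor.get_obs(); zt=o["tcp_pos"][2]-.0229+.002; print("flange top exp",zt)
near=(abs(C[...,0])<300)&(abs(C[...,1])<200)
m=near&(abs(z-zt)<.006); C2=C[m]; m2=C2[:,0]<30; P=X[m][m2]; C2=C2[m2]
print("flange",len(P),cv2.minAreaRect(C2.astype(np.float32)), "z",np.median(P[:,2]))
# plane fit
G=np.c_[C2,np.ones(len(C2))]; k=np.linalg.lstsq(G,P[:,2]*1e3,rcond=None)[0]; print("tilt deg x,y",np.degrees(np.arctan(k[:2])).round(2),k[2])
# free edge along y bins, butt edge along y bins
for lo in range(-100,110,20):
    s=C2[abs(C2[:,1]-lo)<6]; 
    if len(s): print("free",lo,round(s[:,0].max(),1),end=" | ")
    mm=near&(abs(z-.066)<.005)&(abs(C[...,1]-lo)<6); 
    s=C[mm][:,0]; s=s[s>-40]
    if len(s): print("butt",round(s.min(),1))
print("y ends",[ (round(C2[abs(C2[:,0]-x)<5][:,1].min(),1),round(C2[abs(C2[:,0]-x)<5][:,1].max(),1)) for x in(-80,-60,-40,-25) if (abs(C2[:,0]-x)<5).any()])
m=near&(abs(z-.070)<.013)&(C[...,0]>5)&(C[...,0]<250); print("shingle field",cv2.minAreaRect(C[m].astype(np.float32)))
m=near&(abs(z-.0475)<.004)&(C[...,0]<0); print("board y",np.percentile(C[m][:,1],[.5,99.5]),"z",np.median(z[m]))
for x in(40,120): 
    m=near&(abs(C[...,0]-x)<10)&(z>.05); print("sh y",x,C[m][:,1].min(),C[m][:,1].max(),np.median(z[m]))
E
```

```text
flange top exp 0.0934014770395975
flange 1346 ((-65.21286010742188, 0.04552459716796875), (91.98725891113281, 220.86795043945312), 0.31549111008644104) z 0.09409372183176533
tilt deg x,y [-0.25 -0.05] 93.77489195635324
free -100 -20.8 | butt -0.1
free -80 -20.7 | butt 0.2
free -60 -22.2 | butt 1.8
free -40 -21.7 | butt 0.7
free -20 -20.5 | butt 2.2
free 0 -21.6 | butt -1.2
free 20 -19.3 | butt -0.7
free 40 -21.5 | butt 0.6
free 60 -22.4 | butt -0.5
free 80 -21.0 | butt -0.5
free 100 -21.5 | butt 0.6
y ends [(np.float64(-109.6), np.float64(109.4)), (np.float64(-108.4), np.float64(110.1)), (np.float64(-107.7), np.float64(108.2)), (np.float64(-109.7), np.float64(110.7))]
shingle field ((88.89961242675781, 0.5798187255859375), (167.69473266601562, 321.76666259765625), 0.021662162616848946)
board y [-158.51078356  160.86369667] z 0.047825878424922315
sh y 40 -159.48415858684567 161.1978100766882 0.06514479686801161
sh y 120 -158.05726028256828 161.19176544542998 0.07341509900374586
```

```bash
python3 -m creep '0.7 0 15 0 0 0 10; 0.7 0 30 0 0 0 10; 0.7 0 38 0 0 0 10; 0.7 0 41 0 0 0 10; 0.7 0 41 0 0 0 10' 30 && python3 -m creep '0 0 1 0 0 0 10; 0 0 1.5 0 0 0 10; 0 0 1.5 0 0 0 10' 30 && python3 -m creep '0 0 1 0 0 0 10; 0 0 1.5 0 0 0 10; 0 0 1.5 0 0 0 10' 30
```

```text
t: 6.05
tcp_pos: [0.4548, -0.1949, 0.0726]
eef_rot: [-2.346, -2.09, 0.0]
force: [-0.3, 0.1, -1.5]
finger_gap: 0.0195
finger_force: 30.0
t: 6.42
tcp_pos: [0.4549, -0.1949, 0.0713]
eef_rot: [2.346, 2.09, 0.0]
force: [-0.8, 0.1, -2.1]
finger_gap: 0.0196
finger_force: 30.0
t: 6.8
tcp_pos: [0.4549, -0.1949, 0.0698]
eef_rot: [2.346, 2.09, 0.0]
force: [-1.9, 0.5, 1.8]
finger_gap: 0.0197
finger_force: 30.0
```

```bash
python3 -m creep '0 0 -2.5 0 0 0 10; 0 4 -2.5 0 0 0 10; 0 9 -2.5 0 0 0 10; 0 14 -2.5 0 0 0 10; 0 18 -2.5 0 0 0 10; 0 21 -2.5 0 0 0 10; 0 24 -2.5 0 0 0 10; 0 27 -2.5 0 0 0 10; 0 30 -2.5 0 0 0 10; 0 30 -2.5 0 0 0 10' 30 && python3 - <<'E'
from h import *
c=cam("scene"); u0,v0=proj(c,[.52,-.2,.06])[0].astype(int); cv2.imwrite("pics/s4.png",cv2.resize(c["pixels"][v0-60:v0+60,u0-80:u0+80],(800,600),interpolation=cv2.INTER_CUBIC))
X=cloud(c);C=clad(X);z=X[...,2]
for lo in(-110,-60,0,60,110):
    m=(abs(C[...,1]-lo)<20)&(C[...,0]>8)&(C[...,0]<40)&(z>.056); print(lo,np.median(z[m]).round(4))
o=monitor.get_obs(); print(o["force"],o["moment"],clad(o["tcp_pos"]),o["tcp_pos"][2])
E
```

```text
t: 8.05
tcp_pos: [0.4848, -0.1983, 0.0721]
eef_rot: [-2.346, -2.09, 0.0]
force: [0.1, -0.4, -2.5]
finger_gap: 0.0202
finger_force: 30.0
-110 0.0656
-60 0.0655
0 0.0661
60 0.0656
110 0.066
[ 0.18462454  0.49688328 -1.98348889] [-0.02580189  0.1178643  -0.01389943] [-88.87744748   0.22366969] 0.0721088593187153
```

View pics/s4.png

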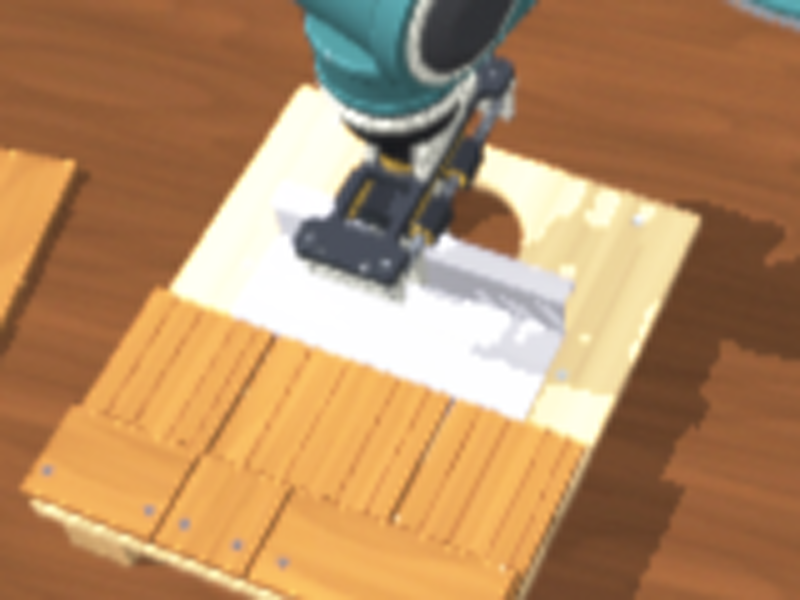

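The flange edge now runs under the butts along its full length (240,310)–(530,415). The shingle tops have not risen, and there's no contact force.

```bash
python3 -m creep '0 3 0 0 0 0 10; 0 7 0 0 0 0 10; 0 11 0 0 0 0 10; 0 15 0 0 0 0 10; 0 19 0 0 0 0 10; 0 23 0 0 0 0 10; 0 26 0 0 0 0 10; 0 28 0 0 0 0 10; 0 29.5 0 0 0 0 10; 0 29.5 0 0 0 0 10' 30 && python3 -m creep '0 0 1 0 0 0 10; 0 0 2 0 0 0 10; 0 0 2.5 0 0 0 10; 0 0 2.5 0 0 0 10; 0 0 2.5 0 0 0 10' 30 && python3 - <<'E'
from h import *
c=cam("scene"); np.savez("pics/scene5.npz",**c); X=cloud(c);C=clad(X);z=X[...,2]
for lo in(-110,-60,0,60,110):
    m=(abs(C[...,1]-lo)<20)&(C[...,0]>8)&(C[...,0]<40)&(z>.056); print(lo,np.median(z[m]).round(4))
m=(abs(z-.0875)<.006)&(C[...,0]>-90)&(C[...,0]<-25)&(abs(C[...,1])<125); Q=C[m]; s=Q[abs(Q[:,1])>35]
print("fold",len(s),cv2.minAreaRect(s.astype(np.float32)),Q[:,1].min(),Q[:,1].max(),np.median(z[m]))
m=(abs(z-.049)<.004)&(C[...,0]>-40)&(C[...,0]<0)&(abs(C[...,1])<105); G=np.c_[C[m],np.ones(m.sum())]; k=np.linalg.lstsq(G,z[m]*1e3,rcond=None)[0]; print("flange tilt",np.degrees(k[:2]).round(2),np.median(z[m]))
o=monitor.get_obs(); print(o["force"],o["moment"],clad(o["tcp_pos"]),o["tcp_pos"][2],o["finger_gap"])
E
```

```text
t: 9.35
tcp_pos: [0.5139, -0.2017, 0.0722]
eef_rot: [2.346, 2.09, -0.0]
force: [-0.1, -0.0, -2.3]
finger_gap: 0.0197
finger_force: 30.0
t: 9.98
tcp_pos: [0.514, -0.2017, 0.0699]
eef_rot: [2.346, 2.09, 0.0]
force: [-1.8, 0.5, 2.8]
finger_gap: 0.0196
finger_force: 30.0
-110 0.0659
-60 0.0656
0 0.1631
60 0.0664
110 0.0657
fold 200 ((-59.4571418762207, 1.1026840209960938), (22.90966796875, 219.64248657226562), 0.4594670832157135) -108.65795854162926 110.97964586048744 0.08733260583853625
flange tilt [-0.5  -0.07] 0.049820902338721
[-3.55512821  0.17543812  3.39017092] [ 2.94645370e-04  3.10668051e-01 -3.23073827e-02] [-59.34236648   0.1980624 ] 0.06986774836164446 0.01997893968450835
```

```bash
cat > avg.py <<'E'
from h import *
L=[]
for i in range(8):
    cam("top"); o=monitor.get_obs(); L.append(np.r_[o["force"],o["moment"],clad(o["tcp_pos"]),o["tcp_pos"][2]*1e3])
print(np.mean(L,0).round(3),"sd",np.std(L,0).round(2),o["t"],o["finger_gap"],o["finger_force"],np.round(Rot.from_rotvec(o["eef_rot"]).as_matrix()[:,2],4))
E
python3 avg.py; python3 -m creep '0 0 0.5 0 0 0 10; 0 0 0.8 0 0 0 10; 0 0 0.8 0 0 0 10' 30; python3 avg.py
```

```text
[-3.3630e+00  7.5700e-01  4.5380e+00  1.3000e-02  3.7900e-01  1.5000e-02
 -5.9338e+01  1.8600e-01  6.9848e+01] sd [0.52 0.47 0.94 0.04 0.04 0.05 0.01 0.01 0.02] 10.425 0.019670769288605467 30.00019647181034 [ 2.e-04 -1.e-04 -1.e+00]
t: 10.8
tcp_pos: [0.514, -0.2018, 0.0698]
eef_rot: [2.346, 2.09, 0.0]
force: [-8.7, 2.9, 14.7]
finger_gap: 0.0198
finger_force: 30.0
[-8.7600e+00  2.7010e+00  1.4665e+01  3.5400e-01  1.2630e+00  6.0000e-03
 -5.9315e+01  1.7500e-01  6.9839e+01] sd [0.28 0.37 0.55 0.02 0.02 0.02 0.01 0.01 0.01] 11.2 0.01968150843323609 30.001685097813606 [ 3.e-04 -2.e-04 -1.e+00]
```

```bash
python3 -m creep '0 -0.5 -0.3 0 0 0 10; 0 -0.5 -0.3 0 0 0 10; 0 -0.5 -0.3 0 0 0 10' 30; python3 avg.py; python3 -m creep '0 0 0 0.15 0 0 10; 0 0 0 0.3 0 0 10; 0 0 0 0.3 0 0 10' 30; python3 avg.py
```

```text
t: 11.58
tcp_pos: [0.514, -0.2018, 0.0698]
eef_rot: [2.345, 2.089, 0.001]
force: [-0.7, 0.7, 8.0]
finger_gap: 0.0196
finger_force: 30.0
[-6.3200e-01  1.0330e+00  7.8300e+00  8.4000e-02  8.3000e-02 -1.0000e-03
 -5.9338e+01  1.7400e-01  6.9834e+01] sd [0.39 0.41 0.41 0.01 0.04 0.02 0.01 0.01 0.02] 11.975 0.019752408936165644 30.004361495375633 [ 1.5e-03 -4.0e-04 -1.0e+00]
t: 12.35
tcp_pos: [0.514, -0.2018, 0.0699]
eef_rot: [-2.344, -2.088, 0.004]
force: [-3.0, 1.1, 9.0]
finger_gap: 0.02
finger_force: 30.0
[-2.7650e+00  1.4290e+00  7.9250e+00  1.0500e-01 -1.1700e-01  7.0000e-03
 -5.9372e+01  1.8200e-01  6.9847e+01] sd [0.48 0.45 0.47 0.02 0.03 0.02 0.01 0.02 0.01] 12.75 0.01980216812407915 30.038188844919205 [-3.7e-03  2.0e-04 -1.0e+00]
```

```bash
python3 -m creep '0 0 0 -0.1 0 0 10; 0 0 0.1 -0.15 0 0 10; 0 0 0.1 -0.15 0 0 10; 0 0 0.1 -0.15 0 0 10' 30; python3 avg.py; python3 - <<'E'
from h import *
for n in("scene","top"):
    c=cam(n); X=cloud(c);C=clad(X);z=X[...,2]
    for lo in(-110,-60,0,60,110):
        m=(abs(C[...,1]-lo)<20)&(C[...,0]>8)&(C[...,0]<60)&(z>.056)&(z<.08); print(n,lo,m.sum(),np.median(z[m]).round(4))
    m=(abs(z-.0875)<.006)&(C[...,0]>-90)&(C[...,0]<-25)&(abs(C[...,1])<125); Q=C[m]; s=Q[abs(Q[:,1])>35]
    print("fold",len(s),cv2.minAreaRect(s.astype(np.float32)),Q[:,1].min(),Q[:,1].max(),np.median(z[m]))
    if n=="scene":
        u0,v0=proj(c,[.52,-.2,.06])[0].astype(int); cv2.imwrite("pics/s6.png",cv2.resize(c["pixels"][v0-60:v0+60,u0-80:u0+80],(800,600),interpolation=cv2.INTER_CUBIC))
E
```

```text
t: 13.25
tcp_pos: [0.514, -0.2018, 0.0698]
eef_rot: [-2.345, -2.089, 0.001]
force: [-1.8, 2.0, 9.3]
finger_gap: 0.0199
finger_force: 30.0
[-2.2490e+00  1.3030e+00  9.0820e+00  1.2900e-01  7.7000e-02  1.8000e-02
 -5.9338e+01  1.8000e-01  6.9858e+01] sd [0.64 0.56 0.36 0.03 0.03 0.03 0.01 0.01 0.01] 13.65 0.019839950211545422 30.004238113760948 [-1.1e-03 -1.0e-04 -1.0e+00]
scene -110 157 0.0654
scene -60 157 0.0653
scene 0 165 0.0657
scene 60 161 0.0658
scene 110 178 0.0654
fold 209 ((-59.27519607543945, 0.7860336303710938), (23.801355361938477, 221.24461364746094), 0.06762340664863586) -109.84729952420828 111.41696052625197 0.08749090581184099
top -110 0 nan
top -60 0 nan
top 0 0 nan
top 60 47 0.0663
top 110 145 0.0656
fold 95 ((-59.436859130859375, 0.3982696533203125), (217.44821166992188, 20.15755271911621), 89.94598388671875) -108.32867122530445 109.12074560182505 0.08769379804633533
  return _methods._mean(a, axis=axis, dtype=dtype,
  ret = ret.dtype.type(ret / rcount)
```

View pics/s6.png

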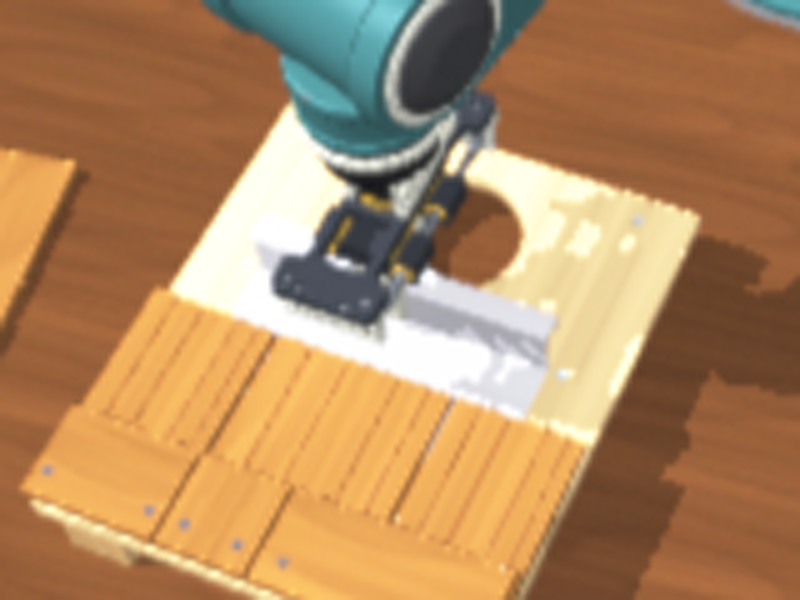

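The final view shows the flashing square to the butts, tucked along its whole length and above the hole, with the shingles lying down. The push is a steady 9 N, centred on the flange.

```bash
python3 -c "
from rig import ticket; print(ticket.close_job())"
```

```text
the job is handed in; nothing more can be done
None
```

The job is handed in: the flashing is tucked about 38 mm under the shingles along its whole length, square to their edges and within about 1 mm of centre above the duct hole, still held at 30 N and pressed flat with a steady push of about 9 N, with no shingle lift measured and about 14 s of the 38 s used.

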